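Shut the loading drawer and show the job plate to the reader

TASK

Push the loaded station's drawer fully shut, then take the plate that lies label up (white frosted end with blue stripes and a notched corner) by its clear end, fingers off the frosted field. Present it to the station: level, label up, frosted end pointing straight in from the drawer side, the frosted field centred about 7 cm above the reading pad. Finish while holding it still there, touching nothing else, with the other plate and everything else left where it was.

Things in the scene. Friction and masses are not known exactly. Their poses are not given: they have to be found in the camera images.
- station_drawer0 (a joint): loading drawer with yellow front in the white reading station (station 220 deep, 200 wide, 90 mm high, fixed to the table); joint 0 = fully shut, grows in metres as the drawer is pulled out along the station's -x; starts 0.07 to 0.11 open. It slides freely with light friction and has no catch; it is shut by pushing on the handle or the front along the station's +x
- station_drawer0_handle (a point): middle of the drawer's level steel bar handle, which stands 35 mm out from the drawer front and runs along the station's y; it lies below the station's top (90 mm above the table)
- reading_pad (a point): centre of the top face of the square yellow-framed black reading pad (64 mm) on top of the station, 55 mm behind the station's front face, 93 mm above the table. Axes are the station's: x points from the drawer side into the station (away from the robot), z up. A small camera eye on a bent post stands 140 mm behind the pad, 130 mm above the station's top
- plate_center (a point): centre of the plate to present: teal acrylic, 110 x 40 x 6 mm, 32 g, lying label up on a black rest, any way round. x points along its length to the frosted end, z out of the label face. An 8 mm square notch is cut in the corner at +x, +y. The last 32 mm at +x are the white frosted field with blue stripes; the rest is clear
- plate_label (a point): middle of the frosted label field on the plate's top face, 39 mm from the plate's centre towards the frosted end; same axes as plate_center
- spare_center (a point): centre of the other plate, same size, lying label down on the other identical rest: plain teal from above, its notch on the mirrored side. Leave it alone
- mallet: mallet with wooden handle lying on the table, a bystander; origin under its middle
- tape: blue ring, 68 mm across, 22 mm high, a bystander; origin at its underside
- cup: grey cup, 72 mm across, 60 mm high, a bystander; origin at its underside
- driver: screwdriver with orange handle lying on the table, a bystander
- jar: white jar with blue cap, 60 mm across, 75 mm high, a bystander; origin at its underside
- rest_a: black rest under the plate, fixed; origin on the table under its middle: a foot 100 x 56 x 6 mm with a rib along x, 90 long, 16 wide, top 35 mm above the table. The plate lies along the rib, so its long edges overhang it by about 12 mm each side and can be pinched across the 40 mm width. The other plate's rest is alike

How it is judged:
By the outcome, as a careful person would: the job done as asked, in the order asked, and still so for the second after the job is handed in, while the arm keeps its last pose, push and grip.
It also fails if it takes over 61 s, if anything falls off the work surface, if the arm or the gripper's body presses on something with over 40 N, if the wrist force passes 120 N, or if a joint passes its speed limit or range.

ROBOT

A 6-joint arm with a two-finger parallel gripper is mounted at the origin on the work surface. World frame = base frame: x ahead of the robot, y to its left, z up, the work surface at z = 0. Lengths are in mm, angles in rad, forces in N, time in s.
With the tool pointing down it reaches from about 400 to 925 mm from the base axis. Payload 12.5 kg.
Tool frame: the origin (TCP) lies midway between the tips of the shut fingers; the grasp point (between the pads) lies 19 mm behind it; z points along the fingers, y is the direction in which the jaws open and shut (so a half turn about z gives the same grasp; the last joint's range is limited). The gripper opens to 95 mm and grips with 3 to 60 N. Pads are 20 mm wide; open, the fingers measure 119 mm over their backs; the gripper's body (75 mm by 180 mm) begins 59 mm behind the grasp point.
Start: joints at [1.007, 0.491, 1.559, -0, 1.092, -0.106], TCP at [276.222, 560.668, 214.661] pointing down, gripper open.
Joint ranges: [-3.1, 3.1], [-0.84, 2.19], [0.05, 2.79], [-1.13, 4.28], [0.06, 2.93], [-2.69, 2.69]. Speed limits (rad/s): [2.22, 2.22, 2.79, 3.14, 3.14, 3.14].

INTERFACE

Orientations are given as [roll, pitch, yaw] about the fixed x, y, z axes, in that order (R = Rz(yaw) Ry(pitch) Rx(roll)).
In Python, from cell import * gives the robot as it stands. The module is installed in compiled form; this text tells all that it offers.
- The arm moves only by the tool carry_out, never from a script. Its argument "moves" is a list of rows, each an object of numbers: "dx", "dy", "dz": the shift along the tool's x, y, z in m; "twist": the turn about the tool's z in degrees. A call has 1 to 5 rows; each row is the pose to reach, as a shift and turn from the pose commanded when the call began, along the tool's axes at that moment; what a row does not reach only later rows make up. A row lasts 1/10 s, in which the tool goes at most 50 mm and 8.59 degrees, less where a joint would pass 70% of its speed; a pose out of reach is approached as far as the arm can. A call with a gripper value outside its range is refused whole. "grip" is the finger opening in m, from 0 to 0.0951, set as the call begins (left out, the last holds). The fingers move at their own pace and stop on an object; the grip force is fixed at half the most. Time passes only in rows, so rows that repeat a pose let the fingers close. It gives the time, the measured TCP pose, the force and the opening at its end, in the units of the state.
- state(): the state, without advancing time (a new reading comes with each control period).
- read_camera(name): name is "scene" or "side" or "wrist"; returns (picture, depth): 400x640x3 uint8, red, green, blue; 400x640 float32, mm along the optical axis (not along the pixel's ray), 0 where there is no reading.
- camera_info(name): a dict with "mtx" (3x3 intrinsics, pixels), "R" (3x3) and "t" (3): a world point X has camera coordinates R X + t. Camera axes: x right, y down, z forward; pixel columns grow to the right and rows downward; lengths in mm; the calibration is good to about 2 mm. A picture is of the moment at which its call begins: read the wrist's pose just before it. camera_info takes no time and is no camera call; for the wrist camera it gives the pose at the moment of the call.
- job_done(): hands the job in, once; it reports no verdict.
The state is a dict: "t": time; "joints": joint angles; "qvel": joint speeds; "tau": joint torques, N m; "eef_pos": TCP position; "tcp_rot": TCP orientation; "ft_force": force on the tool from outside, world axes, zero at the start; "moment": the same for the moment, N m; "opening": opening from 0.0 (shut) to 1.0 (fully open).
Only numpy, scipy, OpenCV 4.12 (cv2) and the standard library are available. Lean on these libraries where they do the work, as an engineer would, in place of code of your own. Each camera call takes 0.05 s, during which the arm holds its last target. There are 200 camera calls.

## Working session

There is one attempt and no reset: what is moved stays moved. The work goes in short steps, Python scripts to look and compute and a tool call to move; the robot and the scene stay as the last step left them, time stands still between calls to the robot, and variables do not carry over. Pictures are saved under pics/ and viewed, about 8 in all and at most 12, crops included, and the job is handed in when it is done.

Besides the shell and the picture viewer there is one more tool, called after "Emit:" as name(argument=value, ...), one argument or row to a line, values as JSON. carry_out: Moves the arm, as the interface text tells. Its arguments: {"type":"object","properties":{"moves":{"type":"array","items":{"type":"object","properties":{"dx":{"type":"number"},"dy":{"type":"number"},"dz":{"type":"number"},"twist":{"type":"number"}}}},"grip":{"type":"number"}},"required":["moves"]}

```bash
mkdir -p pics; cat > h.py <<'E'
from cell import *
import numpy as np, cv2
def snap(n,f):
    ci=camera_info(n); p,d=read_camera(n); cv2.imwrite('pics/'+f+'.png',p[:,:,::-1]); np.savez('pics/'+f,p=p,d=d,**{k:np.array(ci[k]) for k in('mtx','R','t')}); return p,d,ci
def world(z,u,v,dep=None):
    K,R,t=z['mtx'],z['R'],z['t']; u=np.asarray(u,float);v=np.asarray(v,float)
    D=z['d'][v.astype(int),u.astype(int)] if dep is None else dep
    c=np.stack([(u-K[0,2])/K[0,0]*D,(v-K[1,2])/K[1,1]*D,D],-1)
    return (c-t.ravel())@R
E
python3 - <<'E'
from h import *
s=state();print({k:np.round(v,3) for k,v in s.items()})
for n in('scene','side'):
    p,d,ci=snap(n,n+'0');print(n,np.round(-np.array(ci['R']).T@np.array(ci['t']).ravel()))
a=cv2.imread('pics/scene0.png');b=cv2.imread('pics/side0.png')
E
```

```text
{'t': np.float64(0.0), 'joints': array([ 1.007,  0.492,  1.559, -0.   ,  1.092, -0.106]), 'qvel': array([ 0.001,  0.001, -0.002, -0.001, -0.   , -0.001]), 'tau': array([ 1.0000e-03, -6.1264e+01, -2.5819e+01,  6.9000e-02,  4.8000e-02,
       -0.0000e+00]), 'eef_pos': array([276.08 , 560.458, 214.047]), 'tcp_rot': array([-3.14 , -0.   ,  2.684]), 'ft_force': array([0.036, 0.211, 0.097]), 'moment': array([ 0.034, -0.008, -0.04 ]), 'opening': np.float64(0.998)}
scene [1146.  699. 1435.]
side [  357. -1058.   849.]
```

View pics/scene0.png

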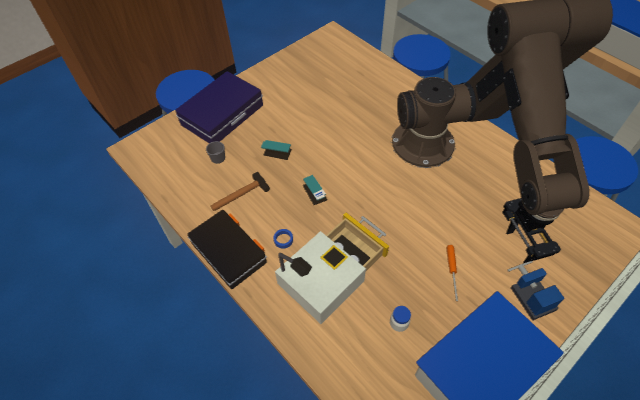

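View pics/side0.png

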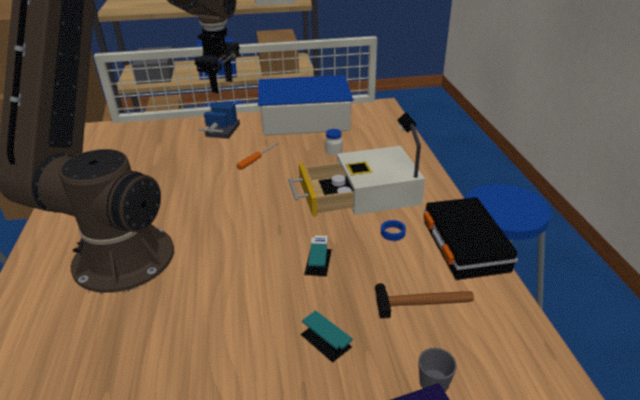

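Scene view: the label-up plate is at (315,190), its frosted end at (319,197), towards the station. The spare is at (277,149), the pad at (334,257) and the drawer handle at (372,227). The side view agrees. Next I'll measure them.

```bash
cat > m.py <<'E'
from h import *
for n in('scene0','side0'):
    z=np.load(f'pics/{n}.npz'); vv,uu=np.mgrid[:400,:640]; W=world(z,uu,vv); ok=z['d']>0
    hsv=cv2.cvtColor(z['p'],cv2.COLOR_RGB2HSV).astype(int); H,S,V=hsv[...,0],hsv[...,1],hsv[...,2]
    X,Y,Z=W[...,0],W[...,1],W[...,2]
    def rep(name,m):
        nn,l,st,_=cv2.connectedComponentsWithStats(m.astype(np.uint8))
        for i in range(1,nn):
            if st[i,4]<25: continue
            P=W[l==i]; r=cv2.minAreaRect(P[:,:2].astype(np.float32))
            print(n,name,st[i].tolist(),'med',np.round(np.median(P,0),1),'rect',np.round(r[0],1),np.round(r[1],1),round(r[2],1),'z',np.round(np.percentile(P[:,2],[5,95]),1))
    ws=ok&(X>250)&(X<1000)&(abs(Y)<700)
    rep('teal',ws&(H>75)&(H<100)&(S>90)&(Z>33)&(Z<50))
    rep('teal+white',ws&(Z>36)&(Z<50)&(((H>75)&(H<100)&(S>90))|((S<110)&(V>110))))
    rep('sttop',ws&(Z>84)&(Z<97)&(S<80)&(V>120))
    rep('yellow',ws&(H>18)&(H<32)&(S>180)&(V>110))
    rep('handle',ws&(Z>35)&(Z<90)&(S<70)&(V>60)&(X<600))
E
python3 m.py
```

```text
scene0 teal [262, 141, 28, 11, 205] med [ 467.7 -358.9   40.1] rect [ 467.4 -361.2] [ 43.3 108.7] 35.6 z [35.4 45.5]
scene0 teal [304, 175, 18, 18, 167] med [ 485.9 -122.2   40.2] rect [ 485.8 -126.5] [78.  41.3] 79.6 z [34.9 45. ]
scene0 teal+white [261, 140, 30, 12, 206] med [ 468.2 -362.1   40.4] rect [ 466.4 -362.2] [ 46.2 109.8] 35.1 z [36.9 45.5]
scene0 teal+white [304, 175, 21, 25, 229] med [ 489.8 -108.6   40.8] rect [ 489.3 -108.3] [112.8  42.2] 75.7 z [37.  45.4]
scene0 teal+white [335, 242, 8, 7, 27] med [589.6 131.8  43.2] rect [588.7 132.6] [15.1 28.1] 5.2 z [38.6 47.7]
scene0 teal+white [350, 255, 9, 8, 31] med [584.3 200.7  42.4] rect [583.4 200.8] [14.  34.7] 3.6 z [37.7 46.3]
scene0 teal+white [316, 275, 49, 45, 97] med [720.4 274.3  42.4] rect [709.9 275. ] [ 19.4 203.2] 88.6 z [36.6 49. ]
scene0 teal+white [276, 278, 24, 22, 38] med [819.  136.5  41.7] rect [819.5 136.6] [  3.5 104.4] 3.9 z [36.1 48.8]
scene0 teal+white [390, 312, 20, 16, 63] med [647.2 451.6  45.4] rect [639.8 447.1] [31.1 57.8] 19.2 z [37.3 49.1]
scene0 teal+white [416, 371, 25, 29, 55] med [717.
[... 2422 characters left out ...]
4.5] [206.8 209.1] 3.9 z [86.4 92.1]
side0 yellow [299, 163, 18, 53, 264] med [497.3 108.5  76.1] rect [495.1 158.1] [ 14.9 196.3] 3.6 z [27.6 79.1]
side0 handle [261, 110, 59, 18, 811] med [495.3 594.8  62.7] rect [496.5 593.1] [ 28.6 206.5] 85.1 z [38.4 87.1]
side0 handle [332, 175, 9, 10, 70] med [587.8 197.3  43.3] rect [588.7 203.3] [45.  23.9] 79.4 z [37.3 46.7]
side0 handle [289, 178, 19, 22, 121] med [457.2 149.2  55.3] rect [468. 164.] [ 39.  123.9] 3.1 z [51.  58.6]
side0 handle [337, 187, 11, 7, 43] med [590.7 133.5  44.1] rect [587.3 119.5] [67.3 22.7] 89.0 z [40.8 68.7]
side0 handle [311, 236, 17, 12, 119] med [493.7 -70.4  40.7] rect [492.1 -74.8] [43.2 39.8] 76.7 z [37.8 43.4]
```

Emit:
carry_out(
  moves=[
    {"dx": -0.03, "dy": -0.03, "twist": 7},
    {"dx": -0.06, "dy": -0.06, "twist": 14},
    {"dx": -0.09, "dy": -0.09, "twist": 21},
    {"dx": -0.12, "dy": -0.12, "twist": 28},
    {"dx": -0.15, "dy": -0.15, "twist": 35},
  ],
  grip=0,
)

```text
schema error: expected keys dx, dy, dz, twist
```

```bash
cat > to.py <<'E'
import sys
from h import *
from scipy.spatial.transform import Rotation as Ro
x,y,z,jaw=map(float,sys.argv[1:5]) # jaw: world angle of tool y, deg
s=state(); R=Ro.from_euler('xyz',s['tcp_rot']).as_matrix(); p=np.array(s['eef_pos'])
d=R.T@(np.array([x,y,z])-p); j=np.degrees(np.arctan2(R[1,1],R[0,1]))
print('t',round(float(s['t']),2),'pos',p.round(1),'rot',np.degrees(s['tcp_rot']).round(2),'F',np.round(s['ft_force'],1),'open',round(float(s['opening']),3),'j6',np.round(s['joints'][5],2))
print('delta mm',d.round(1),'twist',round(-((jaw-j+180)%360-180),2))
E
python3 to.py 415 157 214 3.7
```

```text
t 0.1 pos [276.1 560.5 214.1] rot [-1.7994e+02 -1.0000e-02  1.5377e+02] F [-0.4 -0.3 -1.3] open 0.999 j6 -0.11
delta mm [-302.9 -300.5    0.4] twist 60.07
```

Emit:
carry_out(
  moves=[
    {"dx": -0.03, "dy": -0.03, "dz": 0, "twist": 7},
    {"dx": -0.06, "dy": -0.06, "dz": 0, "twist": 14},
    {"dx": -0.09, "dy": -0.09, "dz": 0, "twist": 21},
    {"dx": -0.12, "dy": -0.12, "dz": 0, "twist": 28},
    {"dx": -0.15, "dy": -0.15, "dz": 0, "twist": 35},
  ],
  grip=0,
)

```text
t: 0.6
eef_pos: [344.6, 358.2, 214.5]
tcp_rot: [-3.141, 0.0, 2.068]
ft_force: [0.9, 0.5, 0.2]
opening: 0.634
```

```bash
python3 to.py 415 157 214 3.7
```

```text
t 0.6 pos [344.6 358.2 214.5] rot [-179.99    0.    118.5 ] F [0.9 0.5 0.2] open 0.634 j6 0.17
delta mm [-210.4  -34.1    0.5] twist 24.8
```

Emit:
carry_out(
  moves=[
    {"dx": -0.042, "dy": -0.007, "dz": 0, "twist": 5},
    {"dx": -0.084, "dy": -0.014, "dz": 0, "twist": 10},
    {"dx": -0.126, "dy": -0.02, "dz": 0, "twist": 15},
    {"dx": -0.168, "dy": -0.027, "dz": 0, "twist": 20},
    {"dx": -0.21, "dy": -0.034, "dz": 0, "twist": 24.8},
  ],
)

```text
t: 1.1
eef_pos: [415.9, 157.7, 214.6]
tcp_rot: [3.142, -0.0, 1.637]
ft_force: [0.5, 0.4, 0.5]
opening: 0.22
```

Emit:
carry_out(
  moves=[
    {"dx": 0, "dy": 0, "dz": 0.04, "twist": 0},
    {"dx": 0, "dy": 0, "dz": 0.08, "twist": 0},
    {"dx": 0, "dy": 0, "dz": 0.12, "twist": 0},
    {"dx": 0, "dy": 0, "dz": 0.15, "twist": 0},
    {"dx": 0, "dy": 0, "dz": 0.174, "twist": 0},
  ],
)

```text
t: 1.6
eef_pos: [415.2, 159.2, 38.8]
tcp_rot: [-3.14, 0.0, 1.64]
ft_force: [0.4, -0.5, 0.5]
opening: 0.004
```

```bash
python3 to.py 440 158.5 40 3.7; python3 - <<'E'
from h import *
snap('side','side1');a=cv2.imread('pics/side1.png')[90:250,240:460];cv2.imwrite('pics/c1.png',cv2.resize(a,None,fx=3,fy=3))
E
```

```text
t 1.6 pos [415.2 159.2  38.8] rot [-1.7991e+02  1.0000e-02  9.3960e+01] F [ 0.4 -0.5  0.5] open 0.004 j6 0.15
delta mm [-2.4 24.7 -1.2] twist 0.26
```

View pics/c1.png

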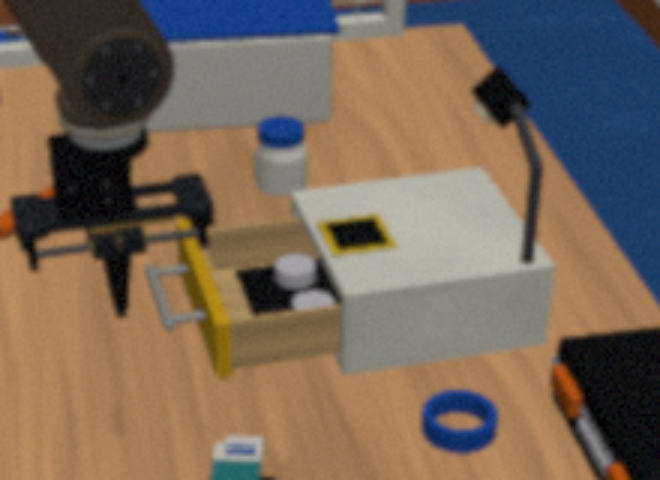

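The shut fingers stand in front of the handle bar: tip at (120,310), bar at (160,295). Nothing lies between them, so I'll push along tool y.

Emit:
carry_out(
  moves=[
    {"dx": -0.001, "dy": 0.008, "dz": 0, "twist": 0},
    {"dx": -0.001, "dy": 0.016, "dz": 0, "twist": 0},
    {"dx": -0.001, "dy": 0.024, "dz": 0, "twist": 0},
    {"dx": -0.001, "dy": 0.032, "dz": 0, "twist": 0},
    {"dx": -0.001, "dy": 0.04, "dz": 0, "twist": 0},
  ],
)

```text
t: 2.15
eef_pos: [456.7, 161.3, 41.4]
tcp_rot: [3.14, -0.0, 1.64]
ft_force: [-1.9, -1.2, 1.1]
opening: 0.008
```

Emit:
carry_out(
  moves=[
    {"dx": 0, "dy": 0.008, "dz": 0, "twist": 0},
    {"dx": 0, "dy": 0.016, "dz": 0, "twist": 0},
    {"dx": 0, "dy": 0.024, "dz": 0, "twist": 0},
    {"dx": 0, "dy": 0.032, "dz": 0, "twist": 0},
    {"dx": 0, "dy": 0.04, "dz": 0, "twist": 0},
  ],
)

```text
t: 2.65
eef_pos: [496.3, 163.9, 40.6]
tcp_rot: [-3.142, -0.0, 1.64]
ft_force: [-1.0, -0.3, 0.3]
opening: 0.007
```

Emit:
carry_out(
  moves=[
    {"dx": 0, "dy": 0.006, "dz": 0, "twist": 0},
    {"dx": 0, "dy": 0.012, "dz": 0, "twist": 0},
    {"dx": 0, "dy": 0.018, "dz": 0, "twist": 0},
    {"dx": 0, "dy": 0.024, "dz": 0, "twist": 0},
    {"dx": 0, "dy": 0.03, "dz": 0, "twist": 0},
  ],
)

```text
t: 3.15
eef_pos: [525.9, 166.0, 40.6]
tcp_rot: [-3.141, -0.0, 1.64]
ft_force: [-1.6, -1.5, -0.2]
opening: 0.004
```

```bash
python3 to.py 545 165 40 3.7; python3 - <<'E'
from h import *
snap('side','side2');a=cv2.imread('pics/side2.png')[90:250,240:460];cv2.imwrite('pics/c2.png',cv2.resize(a,None,fx=3,fy=3))
E
```

```text
t 3.15 pos [525.9 166.   40.6] rot [-179.99   -0.     93.97] F [-1.6 -1.5 -0.2] open 0.004 j6 0.12
delta mm [-2.3 18.9  0.6] twist 0.27
```

View pics/c2.png

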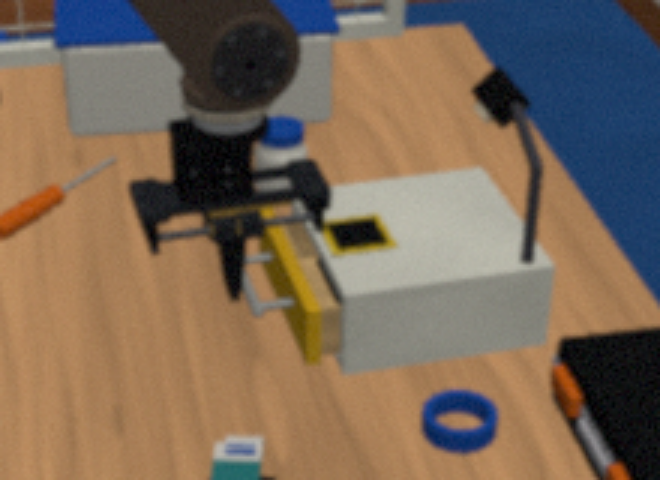

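The drawer is moving in, with about 25 mm still open and the front now near (295,290).

Emit:
carry_out(
  moves=[
    {"dx": 0, "dy": 0.004, "dz": 0, "twist": 0},
    {"dx": 0, "dy": 0.008, "dz": 0, "twist": 0},
    {"dx": 0, "dy": 0.012, "dz": 0, "twist": 0},
    {"dx": 0, "dy": 0.015, "dz": 0, "twist": 0},
    {"dx": 0, "dy": 0.018, "dz": 0, "twist": 0},
  ],
)

```text
t: 3.7
eef_pos: [543.7, 167.2, 40.6]
tcp_rot: [-3.142, -0.0, 1.64]
ft_force: [-1.0, -0.5, -0.1]
opening: 0.007
```

Emit:
carry_out(
  moves=[
    {"dx": 0, "dy": 0.002, "dz": 0, "twist": 0},
    {"dx": 0, "dy": 0.004, "dz": 0, "twist": 0},
  ],
)

```text
t: 3.9
eef_pos: [546.4, 167.4, 40.5]
tcp_rot: [-3.139, 0.0, 1.64]
ft_force: [-12.9, -1.6, 8.9]
opening: 0.008
```

Emit:
carry_out(
  moves=[
    {"dx": 0, "dy": 0.001, "dz": 0, "twist": 0},
    {"dx": 0, "dy": 0.002, "dz": 0, "twist": 0},
  ],
)

```text
t: 4.1
eef_pos: [546.4, 167.4, 40.5]
tcp_rot: [-3.135, 0.0, 1.64]
ft_force: [-17.7, -2.8, 12.6]
opening: -0.001
```

The drawer hit its stop: position stalled at 546.4 and force rose to 18 N. Now I'll back off, lift and check it.

Emit:
carry_out(
  moves=[
    {"dx": 0, "dy": -0.006, "dz": 0, "twist": 0},
    {"dx": 0, "dy": -0.02, "dz": 0, "twist": 0},
    {"dx": 0, "dy": -0.04, "dz": 0, "twist": 0},
    {"dx": 0, "dy": -0.05, "dz": -0.04, "twist": 0},
    {"dx": 0, "dy": -0.05, "dz": -0.08, "twist": 0},
  ],
)

```text
t: 4.6
eef_pos: [498.1, 164.1, 120.9]
tcp_rot: [-3.139, 0.0, 1.64]
ft_force: [1.4, -0.3, -0.1]
opening: 0.005
```

Emit:
carry_out(
  moves=[
    {"dx": 0.03, "dy": 0, "dz": -0.02, "twist": 4},
    {"dx": 0.07, "dy": 0, "dz": -0.04, "twist": 8},
    {"dx": 0.11, "dy": 0, "dz": -0.06, "twist": 12},
    {"dx": 0.15, "dy": 0, "dz": -0.07, "twist": 16},
    {"dx": 0.19, "dy": 0, "dz": -0.08, "twist": 18},
  ],
  grip=0.085,
)

```text
t: 5.1
eef_pos: [486.4, 355.6, 201.8]
tcp_rot: [3.14, -0.001, 1.323]
ft_force: [-0.3, -0.8, 0.8]
opening: 0.364
```

```bash
python3 to.py 480.4 -133 200 -14; python3 - <<'E'
from h import *
snap('scene','scene3');snap('wrist','wrist3')
a=cv2.imread('pics/scene3.png')[120:330,240:460];b=cv2.imread('pics/wrist3.png')
a=cv2.resize(a,(419,400));cv2.imwrite('pics/c3.png',np.hstack([cv2.resize(a,(380,363)),cv2.resize(b,(420,363))]))
E
```

```text
t 5.1 pos [486.4 355.6 201.8] rot [ 1.7992e+02 -8.0000e-02  7.5820e+01] F [-0.3 -0.8  0.8] open 0.364 j6 0.77
delta mm [-475.1  113.9    1.2] twist -0.18
```

View pics/c3.png

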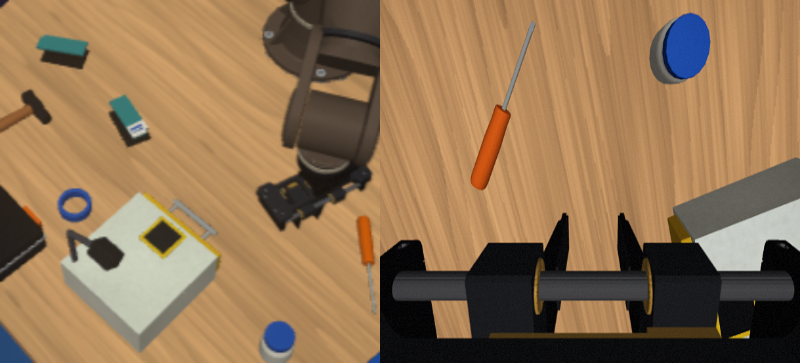

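The drawer front is flush at about (180,230). The lift went the wrong way in y, harmlessly, with the driver and jar well below. Next I'll go above the plate.

Emit:
carry_out(
  moves=[
    {"dx": -0.044, "dy": 0.011, "dz": 0, "twist": 0},
    {"dx": -0.088, "dy": 0.022, "dz": 0, "twist": 0},
    {"dx": -0.132, "dy": 0.033, "dz": 0, "twist": 0},
    {"dx": -0.176, "dy": 0.044, "dz": 0, "twist": 0},
    {"dx": -0.22, "dy": 0.055, "dz": 0, "twist": 0},
  ],
)

```text
t: 5.7
eef_pos: [486.1, 124.8, 200.6]
tcp_rot: [3.141, -0.0, 1.326]
ft_force: [0.9, 0.7, -0.2]
opening: 0.862
```

Emit:
carry_out(
  moves=[
    {"dx": -0.044, "dy": 0.011, "dz": 0, "twist": 0},
    {"dx": -0.088, "dy": 0.022, "dz": 0, "twist": 0},
    {"dx": -0.132, "dy": 0.033, "dz": 0, "twist": 0},
    {"dx": -0.176, "dy": 0.044, "dz": 0, "twist": 0},
    {"dx": -0.22, "dy": 0.055, "dz": 0, "twist": 0},
  ],
)

```text
t: 6.2
eef_pos: [485.9, -102.1, 200.7]
tcp_rot: [3.141, 0.0, 1.326]
ft_force: [1.7, -0.3, -0.7]
opening: 0.894
```

Emit:
carry_out(
  moves=[
    {"dx": -0.018, "dy": 0.002, "dz": 0, "twist": 0},
    {"dx": -0.035, "dy": 0.004, "dz": 0, "twist": 0},
    {"dx": -0.035, "dy": 0.004, "dz": 0, "twist": 0},
  ],
)

```text
t: 6.5
eef_pos: [481.4, -136.8, 200.5]
tcp_rot: [3.141, 0.0, 1.324]
ft_force: [0.1, 0.4, -0.3]
opening: 0.89
```

```bash
python3 to.py 480.4 -133 200 -14; python3 - <<'E'
from h import *
snap('wrist','wrist4');z=np.load('pics/wrist4.npz')
vv,uu=np.mgrid[:400,:640]; W=world(z,uu,vv)
m=(z['d']>0)&(W[...,2]>33)&(W[...,2]<50)&(W[...,1]<0)&(W[...,1]>-250)&(abs(W[...,0]-485)<80)
hsv=cv2.cvtColor(z['p'],cv2.COLOR_RGB2HSV).astype(int)
m&=(hsv[...,2]>70)
m=m&~((hsv[...,0]<25)&(hsv[...,1]>60))
nn,l,st,_=cv2.connectedComponentsWithStats(m.astype(np.uint8))
for i in range(1,nn):
    if st[i,4]>300:
        P=W[l==i];print(st[i].tolist(),np.median(P,0).round(1),[np.round(q,1) for q in cv2.minAreaRect(P[:,:2].astype(np.float32))])
E
```

```text
t 6.5 pos [ 481.4 -136.8  200.5] rot [1.7998e+02 1.0000e-02 7.5840e+01] F [ 0.1  0.4 -0.3] open 0.89 j6 -0.16
delta mm [ 3.4 -1.9  0.5] twist -0.16
[297, 91, 45, 119, 5004] [ 485.1 -105.4   41.1] [array([ 484.1, -108.3]), array([109.8,  39.4]), np.float64(76.6)]
```

View pics/wrist4.png

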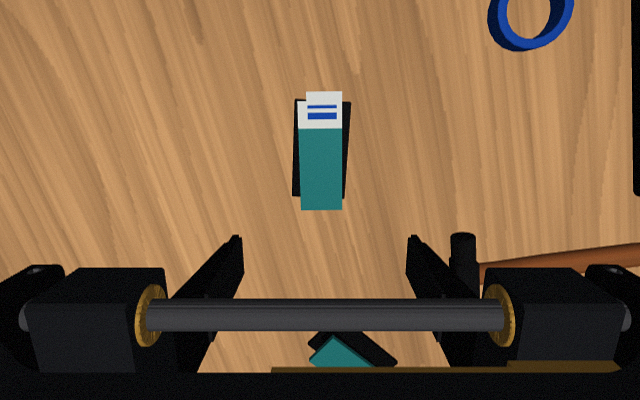

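The wrist view shows the plate at (297..342, 91..210), label up, notch top left. It fits 109.8 x 39.4 mm, centre (484.1,-108.3), top z 41, yaw 76.6°. I'll check mallet clearance and the approach.

```bash
python3 to.py 478.3 -132.6 21 -13.4; python3 - <<'E'
from h import *
z=np.load('pics/side0.npz');print(world(z,[383,378,388,390],[300,290,312,290]).round())
E
```

```text
t 6.55 pos [ 481.5 -135.7  200.5] rot [179.99  -0.    75.86] F [-0.1  0.8 -0. ] open 0.891 j6 -0.16
delta mm [  2.2  -3.9 179.5] twist -0.74
[[ 602. -294.   29.]
 [ 601. -254.   21.]
 [ 606. -323.   21.]
 [ 635. -238.   -1.]]
```

Emit:
carry_out(
  moves=[
    {"dx": 0.002, "dy": -0.004, "dz": 0.04, "twist": -0.7},
    {"dx": 0.002, "dy": -0.004, "dz": 0.08, "twist": -0.7},
    {"dx": 0.002, "dy": -0.004, "dz": 0.12, "twist": -0.7},
    {"dx": 0.002, "dy": -0.004, "dz": 0.15, "twist": -0.7},
    {"dx": 0.002, "dy": -0.004, "dz": 0.165, "twist": -0.7},
  ],
  grip=0.075,
)

```text
t: 7.05
eef_pos: [477.6, -130.6, 33.3]
tcp_rot: [-3.139, -0.001, 1.339]
ft_force: [0.5, -1.1, -0.8]
opening: 0.79
```

Emit:
carry_out(
  moves=[
    {"dx": 0, "dy": 0, "dz": 0.008, "twist": 0},
    {"dx": 0, "dy": 0, "dz": 0.016, "twist": 0},
    {"dx": 0, "dy": 0, "dz": 0.016, "twist": 0},
  ],
)

```text
t: 7.35
eef_pos: [478.5, -131.5, 19.4]
tcp_rot: [-3.141, -0.0, 1.339]
ft_force: [-0.9, 0.3, -0.0]
opening: 0.788
```

```bash
python3 to.py 478.3 -132.6 20 -13.4
```

```text
t 7.35 pos [ 478.5 -131.5   19.4] rot [-1.7999e+02 -1.0000e-02  7.6700e+01] F [-0.9  0.3 -0. ] open 0.788 j6 -0.17
delta mm [-1.1  0.  -0.6] twist 0.1
```

Emit:
carry_out(
  moves=[
    {"dx": -0.001, "dy": 0, "dz": 0, "twist": 0},
    {"dx": -0.001, "dy": 0, "dz": 0, "twist": 0},
    {"dx": -0.001, "dy": 0, "dz": 0, "twist": 0},
    {"dx": -0.001, "dy": 0, "dz": 0, "twist": 0},
    {"dx": -0.001, "dy": 0, "dz": 0, "twist": 0},
  ],
  grip=0.03,
)

```text
t: 7.85
eef_pos: [478.4, -132.8, 19.8]
tcp_rot: [3.141, -0.0, 1.338]
ft_force: [0.0, 0.1, 0.1]
opening: 0.428
```

Emit:
carry_out(
  moves=[
    {"dx": -0.001, "dy": 0, "dz": 0, "twist": 0},
    {"dx": -0.001, "dy": 0, "dz": 0, "twist": 0},
    {"dx": -0.001, "dy": 0, "dz": 0, "twist": 0},
  ],
  grip=0.03,
)

```text
t: 8.15
eef_pos: [478.2, -133.8, 19.8]
tcp_rot: [3.141, -0.0, 1.338]
ft_force: [-0.3, 2.4, 5.4]
opening: 0.414
```

Gripped, with the opening about 39.4 mm. Lifting.

Emit:
carry_out(
  moves=[
    {"dx": 0, "dy": 0, "dz": -0.01, "twist": 0},
    {"dx": 0, "dy": 0, "dz": -0.03, "twist": 0},
    {"dx": 0, "dy": 0, "dz": -0.06, "twist": 0},
    {"dx": 0, "dy": 0, "dz": -0.1, "twist": 0},
    {"dx": 0, "dy": 0, "dz": -0.14, "twist": 0},
  ],
  grip=0.03,
)

```text
t: 8.65
eef_pos: [477.5, -133.7, 161.4]
tcp_rot: [-3.141, -0.0, 1.338]
ft_force: [0.4, 1.0, 0.1]
opening: 0.418
```

Emit:
carry_out(
  moves=[
    {"dx": 0, "dy": 0, "dz": -0.02, "twist": 0},
    {"dx": 0, "dy": 0, "dz": -0.04, "twist": 0},
    {"dx": 0, "dy": 0, "dz": -0.04, "twist": 0},
    {"dx": 0, "dy": 0, "dz": -0.04, "twist": 0},
  ],
)

```text
t: 9.05
eef_pos: [477.8, -133.7, 199.6]
tcp_rot: [3.141, 0.0, 1.338]
ft_force: [-0.0, 0.3, -0.7]
opening: 0.415
```

```bash
cat > pl.py <<'E'
import sys
from h import *
from scipy.spatial.transform import Rotation as Ro
f=sys.argv[1]; s=state(); snap('wrist',f); z=np.load(f'pics/{f}.npz')
R=Ro.from_euler('xyz',s['tcp_rot']).as_matrix(); p=np.array(s['eef_pos'])
vv,uu=np.mgrid[:400,:640]; T=(world(z,uu,vv)-p)@R
hsv=cv2.cvtColor(z['p'],cv2.COLOR_RGB2HSV).astype(int)
H,S,V=[hsv[...,i] for i in range(3)]
g=(z['d']>0)&(T[...,2]<-5)&(T[...,2]>-40)&(abs(T[...,1])<30)&(T[...,0]<150)
white=g&(V>100)&((S<70)|((H>100)&(H<130)))&(T[...,0]>20)
teal=g&(H>75)&(H<100)&(S>90)&(V>40)
for n,m in(('white',white),('teal',teal),('all',white|teal)):
    m=cv2.morphologyEx(m.astype(np.uint8),cv2.MORPH_OPEN,np.ones((3,3)))>0
    P=T[m]; A=np.c_[P[:,:2],np.ones(len(P))]; c=np.linalg.lstsq(A,P[:,2],rcond=None)[0]
    print(n,len(P),'tool med',np.median(P,0).round(1),'rect',[np.round(q,1) for q in cv2.minAreaRect(P[:,:2].astype(np.float32))],'slope deg x,y',np.degrees(c[:2]).round(2), 'world med',(R@np.median(P,0)+p).round(1))
print(p.round(1),np.degrees(s['tcp_rot']).round(2),round(float(s['opening']),3))
E
python3 pl.py wrist5
```

```text
white 7337 tool med [ 64.    1.2 -21.6] rect [array([64. ,  0.1]), array([32.4, 40.2]), np.float64(0.0)] slope deg x,y [ 0.1  -0.01] world med [493.7 -71.7 221.2]
teal 11162 tool med [ 19.9   0.  -21.2] rect [array([17.3, -0.5]), array([61.1, 43.4]), np.float64(0.0)] slope deg x,y [0.11 0.02] world med [ 482.4 -114.3  220.8]
all 18513 tool med [ 38.7   0.4 -21.4] rect [array([33.5, -0.5]), array([43.4, 93.4]), np.float64(90.0)] slope deg x,y [-0.28  0.01] world med [487.1 -96.1 220.9]
[ 477.8 -133.7  199.6] [179.98   0.    76.67] 0.415
```

View pics/wrist5.png

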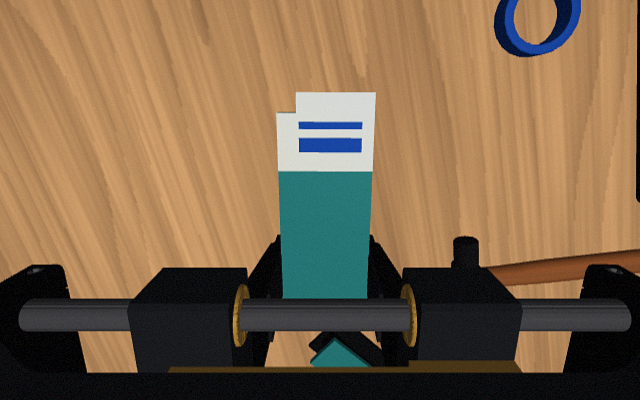

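The plate is held level and square to the tool, with the label at tool (64,0,-21.5). The spare at (337,352) is untouched. Now I'll go to a standoff in front of the station and turn.

```bash
python3 to.py 489 161 215 -86.3
```

```text
t 9.1 pos [ 477.6 -133.6  199. ] rot [-1.7994e+02 -1.0000e-02  7.6670e+01] F [-0.9 -0.7  0.2] open 0.417 j6 -0.17
delta mm [289.3 -56.8 -15.9] twist 72.97
```

Emit:
carry_out(
  moves=[
    {"dx": 0.02, "dy": -0.005, "dz": -0.005, "twist": 7},
    {"dx": 0.05, "dy": -0.012, "dz": -0.01, "twist": 14},
    {"dx": 0.085, "dy": -0.018, "dz": -0.015, "twist": 21},
    {"dx": 0.12, "dy": -0.024, "dz": -0.016, "twist": 28},
    {"dx": 0.15, "dy": -0.03, "dz": -0.016, "twist": 35},
  ],
)

```text
t: 9.6
eef_pos: [483.0, 20.6, 214.6]
tcp_rot: [-3.14, 0.001, 0.722]
ft_force: [0.1, -0.1, -0.6]
opening: 0.416
```

```bash
python3 to.py 489 161 215 -86.3
```

```text
t 9.6 pos [483.   20.6 214.6] rot [-1.7992e+02  6.0000e-02  4.1380e+01] F [ 0.1 -0.1 -0.6] open 0.416 j6 0.75
delta mm [  97.3 -101.3   -0.4] twist 37.68
```

Emit:
carry_out(
  moves=[
    {"dx": 0.02, "dy": -0.021, "dz": 0, "twist": 8},
    {"dx": 0.045, "dy": -0.046, "dz": 0, "twist": 16},
    {"dx": 0.068, "dy": -0.07, "dz": 0, "twist": 24},
    {"dx": 0.086, "dy": -0.09, "dz": 0, "twist": 31},
    {"dx": 0.097, "dy": -0.101, "dz": 0, "twist": 37.7},
  ],
)

```text
t: 10.1
eef_pos: [488.1, 160.8, 214.2]
tcp_rot: [3.142, 0.002, 0.066]
ft_force: [-0.2, 1.1, -0.2]
opening: 0.415
```

Emit:
carry_out(
  moves=[
    {"dx": 0, "dy": 0, "dz": 0, "twist": 0},
    {"dx": 0, "dy": 0, "dz": 0, "twist": 0},
    {"dx": 0, "dy": 0, "dz": 0, "twist": 0},
  ],
)

```text
t: 10.4
eef_pos: [488.6, 158.3, 215.1]
tcp_rot: [3.141, 0.001, 0.071]
ft_force: [0.5, -1.0, -0.3]
opening: 0.417
```

```bash
python3 pl.py wrist6; python3 - <<'E'
from h import *
for f in('wrist6','scene3','side2','scene0','side0'):
    z=np.load(f'pics/{f}.npz'); vv,uu=np.mgrid[:400,:640]; W=world(z,uu,vv)
    hsv=cv2.cvtColor(z['p'],cv2.COLOR_RGB2HSV).astype(int);H,S,V=[hsv[...,i] for i in range(3)]
    m=(z['d']>0)&(abs(W[...,2]-91)<7)&(W[...,0]>600)&(W[...,0]<700)&(abs(W[...,1]-172)<55)&(H>15)&(H<35)&(S>120)
    P=W[m]; r=cv2.minAreaRect(P[:,:2].astype(np.float32)) if len(P)>20 else 0
    print(f,len(P),r,np.median(P[:,2]) if len(P) else 0)
    t=(z['d']>0)&(abs(W[...,2]-89.5)<7)&(S<70)&(V>100)&(W[...,0]>585)&(W[...,0]<840)&(abs(W[...,1]-175)<130)
    P=W[t]
    # side edges: per-x-bin extreme y ; front edge: per-y-bin min x
    def edge(a,b,hi,lo,up):
        q=[];
        for k in np.arange(lo,up,8):
            s=b[(a>=k)&(a<k+8)]
            if len(s)>4: q.append((k+4,np.percentile(s,98 if hi else 2)))
        q=np.array(q)
        if len(q)<5: return None
        c=np.polyfit(q[:,0],q[:,1],1);return round(np.degrees(np.arctan(c[0])),2),round(np.polyval(c,(lo+up)/2),1)
    print('  ymax',edge(P[:,0],P[:,1],1,630,780),'ymin',edge(P[:,0],P[:,1],0,630,780),'xfront',edge(P[:,1],P[:,0],0,100,240),'xback',edge(P[:,1],P[:,0],1,100,240))
E
```

```text
white 7335 tool med [ 64.4   2.1 -21.6] rect [array([64.3,  1. ]), array([32.5, 40.3]), np.float64(0.2)] slope deg x,y [ 0.09 -0.09] world med [553.  160.8 236.6]
teal 11143 tool med [ 20.3   0.9 -21.2] rect [array([17.5,  0.5]), array([61.4, 43.3]), np.float64(0.1)] slope deg x,y [ 0.04 -0.05] world med [508.9 158.8 236.3]
all 18494 tool med [ 39.1   1.3 -21.3] rect [array([33.6,  0.5]), array([43.3, 93.7]), np.float64(90.0)] slope deg x,y [-0.34 -0.06] world med [527.7 159.7 236.4]
[488.6 158.3 215.1] [1.7999e+02 6.0000e-02 4.0800e+00] 0.417
wrist6 1268 ((625.9002685546875, 169.74586486816406), (18.89719581604004, 64.10697937011719), 4.00506067276001) 91.88803087609585
  ymax None ymin None xfront (np.float64(-3.57), np.float64(608.7)) xback (np.float64(-3.14), np.float64(627.9))
scene3 169 ((643.3460693359375, 167.34109497070312), (80.34337615966797, 70.46588134765625), 4.912009239196777) 91.43397304034599
  ymax (np.float64(3.77), np.float64(272.0)) ymin (np.float64(15.26), np.float64(86.4)) xfront (np.float64(-2.84), np.float64(616.4)) xback (np.float64(-4.0), np.float64(815.3))
[... 217 characters left out ...]
front (np.float64(3.55), np.float64(616.2)) xback (np.float64(-0.08), np.float64(806.3))
scene0 169 ((651.7182006835938, 171.06495666503906), (67.40008544921875, 66.010498046875), 3.474050283432007) 91.64411477100397
  ymax (np.float64(3.67), np.float64(272.3)) ymin (np.float64(15.43), np.float64(85.6)) xfront (np.float64(-3.02), np.float64(616.0)) xback (np.float64(-4.27), np.float64(815.2))
side0 146 ((648.1863403320312, 171.64756774902344), (62.4832763671875, 68.09356689453125), 2.714388847351074) 91.94869833938117
  ymax (np.float64(2.96), np.float64(270.1)) ymin (np.float64(3.6), np.float64(74.3)) xfront (np.float64(-3.88), np.float64(610.6)) xback (np.float64(-0.65), np.float64(806.5))
```

View pics/wrist6.png

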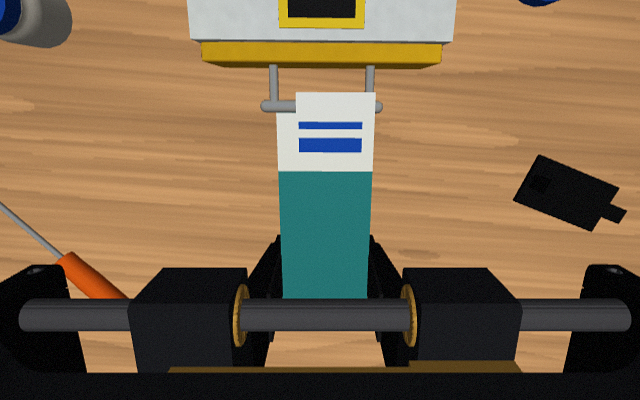

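Drawer shut (yellow front flush, y≈50) and the pad frame is visible at (322,10). The wrist fit puts the pad's front edge at x 616.5, 64 mm wide, so its centre is about (649,171.3) at yaw 3.8°. Now the final approach.

```bash
python3 to.py 584.9 167 141.5 -86.2
```

```text
t 10.45 pos [488.7 158.2 215.3] rot [1.7999e+02 4.0000e-02 4.0300e+00] F [ 0.1 -0.8  0.1] open 0.416 j6 1.68
delta mm [96.7 -2.  73.7] twist 0.23
```

Emit:
carry_out(
  moves=[
    {"dx": 0.02, "dy": 0, "dz": 0.01, "twist": 0},
    {"dx": 0.045, "dy": -0.001, "dz": 0.025, "twist": 0.2},
    {"dx": 0.068, "dy": -0.002, "dz": 0.04, "twist": 0.2},
    {"dx": 0.085, "dy": -0.002, "dz": 0.057, "twist": 0.2},
    {"dx": 0.097, "dy": -0.002, "dz": 0.074, "twist": 0.2},
  ],
)

```text
t: 10.95
eef_pos: [586.6, 166.8, 140.7]
tcp_rot: [-3.142, -0.0, 0.066]
ft_force: [-0.2, -0.3, -0.2]
opening: 0.419
```

Emit:
carry_out(
  moves=[
    {"dx": 0, "dy": 0, "dz": 0, "twist": 0},
    {"dx": 0, "dy": 0, "dz": 0, "twist": 0},
    {"dx": 0, "dy": 0, "dz": 0, "twist": 0},
    {"dx": 0, "dy": 0, "dz": 0, "twist": 0},
  ],
)

```text
t: 11.35
eef_pos: [585.2, 167.7, 142.8]
tcp_rot: [-3.141, -0.001, 0.066]
ft_force: [0.5, 0.0, -0.5]
opening: 0.416
```

```bash
python3 to.py 584.9 167 141.5 -86.2; python3 pl.py wrist7; python3 - <<'E'
from h import *
snap('side','side7');snap('scene','scene7')
a=cv2.imread('pics/side7.png')[80:370,230:530];b=cv2.imread('pics/scene7.png')[120:330,190:410]
cv2.imwrite('pics/c7.png',np.hstack([cv2.resize(a,(414,400)),cv2.resize(b,(380,400))]))
E
```

```text
t 11.35 pos [585.2 167.7 142.8] rot [-1.7999e+02 -8.0000e-02  3.7800e+00] F [ 0.5  0.  -0.5] open 0.416 j6 1.68
delta mm [-0.4  0.7  1.3] twist -0.02
white 7260 tool med [ 64.4   2.1 -21.6] rect [array([64.3,  0.9]), array([40.1, 32.3]), np.float64(90.0)] slope deg x,y [ 0.11 -0.1 ] world med [649.5 169.8 164.4]
teal 11171 tool med [ 20.3   0.9 -21.2] rect [array([17.6,  0.4]), array([43.5, 61.4]), np.float64(89.7)] slope deg x,y [ 0.04 -0.1 ] world med [605.5 168.1 163.9]
all 18437 tool med [ 38.8   1.4 -21.3] rect [array([33.7,  0.5]), array([43.5, 93.6]), np.float64(90.0)] slope deg x,y [-0.34 -0.1 ] world med [624.  168.9 164.1]
[585.2 167.7 142.8] [-1.7999e+02 -8.0000e-02  3.7800e+00] 0.416
```

View pics/c7.png

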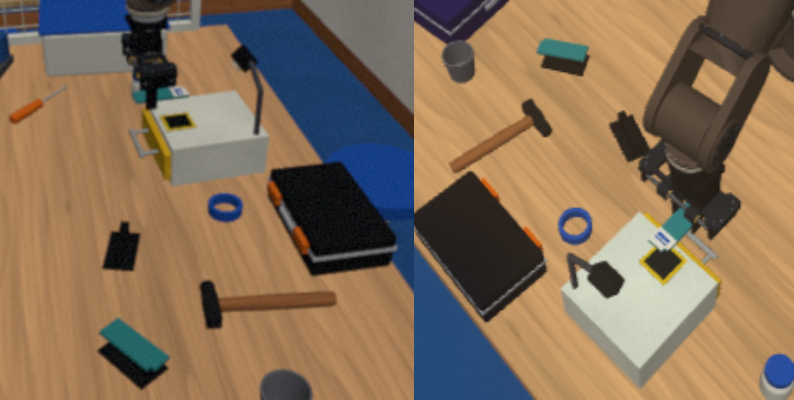

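The plate is presented. In the side half, drawer and front are shut at (155,145), the spare is at (133,345), and mallet, tape and jar are where they were. The label sits over the pad at (649,171,164), 71 mm above it. Handing in.

```bash
python3 -c "
from cell import *
s=state();print(s['t'],s['eef_pos'],s['qvel'],s['opening']);print(job_done())"
```

```text
11.5 [585.29201917 167.80827471 142.35292375] [ 0.00153632  0.00446542 -0.00102511 -0.00185786 -0.00049104  0.00197698] 0.4172894958743651
the job is handed in; nothing more can be done
None
```

I shut the drawer by pushing its handle until it stopped. Then I took the label-up plate by its clear end and am holding it over the reading pad; the job was handed in at 11.5 s.

**Drawer:** it stalled against its stop at about 18 N, and the front looked flush in later pictures.

**Plate:**
- It is level to about 0.3° and label up.
- It points straight in at 3.8° yaw, against my 3.6–4.0° readings for the station.
- The frosted field is centred near (649, 171, 164) mm, about 71 mm above the pad.
- The grip opening stayed at about 39.5 mm, and the wrist force read about zero.

**Everything else:** the spare plate and the bystanders look undisturbed in the last pictures. I did not measure their positions again.

**Disagreements and slips:**
- The cameras put the pad's x position between 648 and 652 mm. I used the wrist camera's value of about 649.
- After shutting the drawer I moved about 190 mm the wrong way in y, above the objects, with no contact seen.
- The first move call was refused for missing keys, so nothing moved.

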